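# Grease coupler on a bearing nipple

## Robot

A 6-joint arm with a two-finger parallel gripper is mounted at the origin on the work surface. World frame = base frame: x ahead of the robot, y to its left, z up, the work surface at z = 0. Lengths are in m, angles in rad, forces in N, time in s.
With the tool pointing down it reaches from about 0.2 to 0.875 m from the base axis. Payload 3.4 kg.
Tool frame: the origin (TCP) lies where the fingers leave the gripper's body, on its centre line; the fingertips stand 97 mm ahead of it and the grasp point (between the pads) lies 78 mm ahead of it (bot.nose_length is the distance from the TCP to the fingertips, in m); z points along the fingers, y is the direction in which the jaws open and shut (so a half turn about z gives the same grasp; the last joint's range is limited). The gripper opens to 94 mm and grips with 3 to 60 N. Pads are 16 mm wide; open, the fingers measure 119 mm over their backs; the gripper's body (75 mm by 177 mm) begins 78 mm behind the grasp point.
Start: joints at [1.094, 0.276, 1.505, -0, 1.361, -0.121], TCP at [0.2, 0.539, 0.303] pointing down, gripper open.
Joint ranges: [-2.89, 2.89], [-0.75, 2.08], [0.22, 2.7], [-1.18, 4.32], [0.11, 2.71], [-2.7, 2.7]. Speed limits (rad/s): [2.57, 2.57, 3.14, 3.14, 3.14, 3.14].

## Interface

Orientations are given as [roll, pitch, yaw] about the fixed x, y, z axes, in that order (R = Rz(yaw) Ry(pitch) Rx(roll)).
In Python, from cell import bot, imaging, order gives the robot as it stands.
- The arm moves only by the shell command python3 -m pendant 'ROWS' [FORCE]. ROWS is JSON, a list of rows, each a list of 7 numbers: the shift along the tool's x, y, z in m, then the turn, a rotation vector about the tool's x, y, z in rad, then the finger opening in m, from 0 to 0.094. In form: [[dx, dy, dz, wx, wy, wz, jaw], ...]. A call has 1 to 12 rows; each row is the pose to reach, as a shift and turn from the pose commanded when the call began, along the tool's axes at that moment; what a row does not reach only later rows make up. A row lasts 1/12 s, in which the tool goes at most 41.7 mm and 7.16 degrees, less where a joint would pass 70% of its speed; a pose out of reach is approached as far as the arm can. A call with a gripper value outside its range is refused whole. The fingers move at their own pace and stop on an object; FORCE is the grip in N (left out, the last holds). Time passes only in rows, so rows that repeat a pose let the fingers close. It gives the time, the measured TCP pose, the force and the opening at its end, in the units of the state.
- bot.get_state(): the state, without advancing time (a new reading comes with each control period).
- imaging.snapshot(name): name is "side" or "top"; returns (picture, depth): 384x512x3 uint8, blue, green, red; 384x512 float32, m along the optical axis (not along the pixel's ray), 0 where there is no reading.
- imaging.calibration(name): a dict with "K" (3x3 intrinsics, pixels), "T" (4x4, takes a point from camera to world coordinates). Camera axes: x right, y up, looking along -z (the intrinsics and any distortion apply to the point x, -y, -z); pixel columns grow to the right and rows downward; lengths in m; the calibration is good to about 2 mm. A picture is of the moment at which its call begins. calibration takes no time and is no camera call.
- order.job_done(): hands the job in, once; it reports no verdict.
The state is a dict: "time_s": time; "q": joint angles; "qd": joint speeds; "effort": joint torques, N m; "ee_pos": TCP position; "orientation": TCP orientation; "wrist_force": force on the tool from outside, world axes, zero at the start; "torque": the same for the moment, N m; "grip_width": finger opening in m.
Only numpy, scipy, OpenCV 4.12 (cv2) and the standard library are available. Lean on these libraries where they do the work, as an engineer would, in place of code of your own. Each camera call takes 0.05 s, during which the arm holds its last target. There are 200 camera calls.

## Task

Grease the clay mixer's bearing: take the red dust cap off the tilted nipple on the green bearing block and stand it upright, open end down, in the steel tray and let go of it. Then pick up the blue-handled grease coupler and press it squarely onto the nipple until it snaps and sits fully home on the boss; finish while still gripping it and holding it fully home against the nipple's spring. Leave the jar, the mug and the brush alone.

Things in the scene. Friction and masses are not known exactly. Their poses are not given: they have to be found in the camera images.
- nipple_base (a point): Foot of the brass grease nipple: centre of the flat 38 mm round boss face on the block, about 97 mm above the bench. z: the nipple's axis, out of the boss, leaning 25 degrees from vertical towards the block's front; y: level, along the shaft. Nipple: post of 20 mm diameter, 26 mm tall, the top 4 mm conical; three spring latches stand 3 mm out of its side 14 mm above the boss.
- pin (a joint): How far the 8 mm spring pin in the nipple's tip is pushed in, m: 0 free (tip 35 mm above the boss), 0.007 with the coupler fully home. Its spring pushes back with 4 N at first, 11 N fully home, which beats the latches: let go, the coupler is pushed back 3 mm or more off its seat.
- cap_center (a point): Red plastic dust cap, 34 mm diameter, 50 mm tall, closed on top, bore 29 mm wide, 36 mm deep, 30 g. Point at its centre, 25 mm from the open end; z to the closed end. At the start it sits loosely over the nipple, open end on the boss face, along the nipple's axis; it comes off by pulling along that axis.
- coupler_center (a point): Grease coupler, 95 mm long, 0.17 to 0.33 kg, standing on the bench mouth down. Point on its axis half-way up (47.5 mm); z to the handle end. From the mouth up: steel head 34 mm diameter, 0 to 28 mm; dark flange 38 mm diameter, 28 to 36 mm, which takes the fingertips' push; round blue handle 24 mm diameter, 36 to 95 mm.
- coupler_mouth (a point): Centre of the coupler's open end face, z along its axis to the handle end, 47.5 mm below coupler_center. Fully home, this face lies on the boss face and this point on nipple_base.
- coupler: The same coupler; origin at its mouth, z to the handle end. Its mouth is a cone 29 mm wide, narrowing within 7 mm to a 22.4 mm lip that is pushed over the nipple's latches; behind the lip the bore is 29 mm wide, to 28 mm depth. The latches snap 4 to 6 mm before it is home; the last millimetres go against the pin's spring until the mouth stands hard on the boss (about 12 N in all).
- tray_in (a point): Centre of the inner floor (4 mm above the bench) of the square steel tray, 140 mm by 140 mm, rim 18 mm high, walls 4 mm, fixed to the bench; x and y along its sides.
- jar_center (a point): Glass jar with red lid, 66 mm diameter, 90 mm tall, half-way up. Bystander.
- mug_center (a point): White ceramic mug, 76 mm diameter, 85 mm tall, half-way up. Bystander.
- brush: Brush lying on the bench beyond the block, about 200 mm long; x along its length. Bystander.
- block: Green bearing block fixed to the bench, origin under its middle, front to -x. Foot 190 mm (x) by 56 mm, 30 mm high with its bolts; round housing 90 mm diameter about a level shaft along y, 50 mm up; shaft and a 72 mm sprocket reach 85 mm to +y, 65 mm to -y. Nothing on it stands above the plane of the boss face except the nipple.
- cap: The red cap; origin at the centre of its open end, z to the closed end.
Things that resemble listed ones, but are neither listed nor needed, are in the scene too. There is more than one size of the cap; the job needs the middle-sized. Of the things that look like the block, take the one that is farthest to the robot's left at the start.

How it is judged:
On the way, in this order (a step that is already met when the one before it is completed fails the run):
1. the dust cap stands in the tray, released (x of cap_center in the frame of tray_in between -0.05 and 0.05 m and y of cap_center in the frame of tray_in between -0.05 and 0.05 m and z of cap_center in the frame of tray_in below 0.03 m and angle between cap_center's own z axis and vertical below 0.2 rad and contact force between the fingers and cap below 0.1 N), for 0.3 s.
2. the coupler has snapped fully home on the nipple, square to it (distance between coupler_mouth and nipple_base below 0.003 m and angle between the z axis of coupler_mouth and the z axis of nipple_base, either way round below 0.1 rad and value of joint pin above 0.0045 m), for 0.3 s.
At the end, for the whole second after the job is handed in: Coupler mouth within 3 mm of the nipple's foot, square within 0.1 rad, spring pin held in by more than 4.5 mm, fingers still gripping the coupler (over 2 N); cap upright (0.2 rad) in the tray, its centre within 50 mm of the tray's middle along each side (all of step 2 and contact force between the fingers and coupler above 2 N and x of cap_center in the frame of tray_in between -0.05 and 0.05 m and y of cap_center in the frame of tray_in between -0.05 and 0.05 m and z of cap_center in the frame of tray_in below 0.03 m and angle between cap_center's own z axis and vertical below 0.2 rad); the arm keeps its last pose, push and grip.
It fails at once if the jar, the mug or the brush is disturbed (moved more than 30 mm) (distance of any of jar_center, mug_center, brush from where it was at the start of the episode above 0.03 m).
It also fails if it takes over 64 s, if anything falls off the work surface, if the arm or the gripper's body presses on something with over 40 N, if the wrist force passes 120 N, or if a joint passes its speed limit or range.

## Working session

There is one attempt and no reset: what is moved stays moved. The work goes in short steps, Python scripts to look and compute and a shell command to move; the robot and the scene stay as the last step left them, time stands still between calls to the robot, and variables do not carry over. Pictures are saved under pics/ and viewed, about 8 in all and at most 12, crops included, and the job is handed in when it is done.

```bash
ls; mkdir -p pics
cat > h.py <<'E'
import numpy as np, cv2
from scipy.spatial.transform import Rotation as R
from cell import bot, imaging, order
def snap(n):
    im,d=imaging.snapshot(n); c=imaging.calibration(n)
    return im,d,np.array(c["K"]),np.array(c["T"]),c
def pts(d,K,T):
    v,u=np.mgrid[:d.shape[0],:d.shape[1]]
    x=(u-K[0,2])/K[0,0]*d; y=(v-K[1,2])/K[1,1]*d
    P=np.stack([x,-y,-d],-1)
    W=P@T[:3,:3].T+T[:3,3]; W[d==0]=np.nan
    return W
def tcp():
    s=bot.get_state(); return np.array(s["ee_pos"]),R.from_euler('xyz',s["orientation"]),s
E
python3 - <<'E'
from h import *
for n in("side","top"):
    im,d,K,T,c=snap(n); np.savez(f"{n}0.npz",im=im,d=d,K=K,T=T); cv2.imwrite(f"pics/{n}0.png",cv2.resize(im,(768,576))); print(n,{k:(np.round(v,3).tolist() if k!='name' else v) for k,v in c.items()}, (d==0).mean())
print(bot.get_state())
E
```

```text
pics
side {'K': [[355.035, 0.0, 255.598], [0.0, 355.035, 194.375], [0.0, 0.0, 1.0]], 'T': [[-0.992, 0.102, -0.077, 0.509], [-0.128, -0.778, 0.615, 0.459], [0.003, 0.619, 0.785, 0.727], [0.0, 0.0, 0.0, 1.0]]} 0.0037892659505208335
top {'K': [[371.749, 0.0, 251.332], [0.0, 371.749, 185.969], [0.0, 0.0, 1.0]], 'T': [[-0.01, 0.998, -0.065, 0.504], [-1.0, -0.009, 0.013, -0.038], [0.013, 0.065, 0.998, 1.185], [0.0, 0.0, 0.0, 1.0]]} 0.004160563151041667
{'time_s': 0.1, 'q': array([ 1.09399747e+00,  2.76484305e-01,  1.50595299e+00,  3.54576956e-06,
        1.36070698e+00, -1.20997297e-01]), 'qd': array([-0.00035813, -0.00130111, -0.00304964,  0.0008756 ,  0.00088566,
       -0.00040947]), 'effort': array([ 9.53318267e-04, -4.05456018e+01, -2.37781262e+01,  7.03640934e-02,
        2.99186725e-02, -1.88905727e-05]), 'ee_pos': array([0.20014204, 0.53868114, 0.30193952]), 'orientation': array([-3.14005279e+00, -1.90725711e-04,  2.78579021e+00]), 'wrist_force': array([ 0.28320173, -0.75381336,  0.10968188]), 'torque': array([-0.0409207 , -0.00707371, -0.00024481]), 'grip_width': 0.09427777344710442}
```

View pics/top0.png

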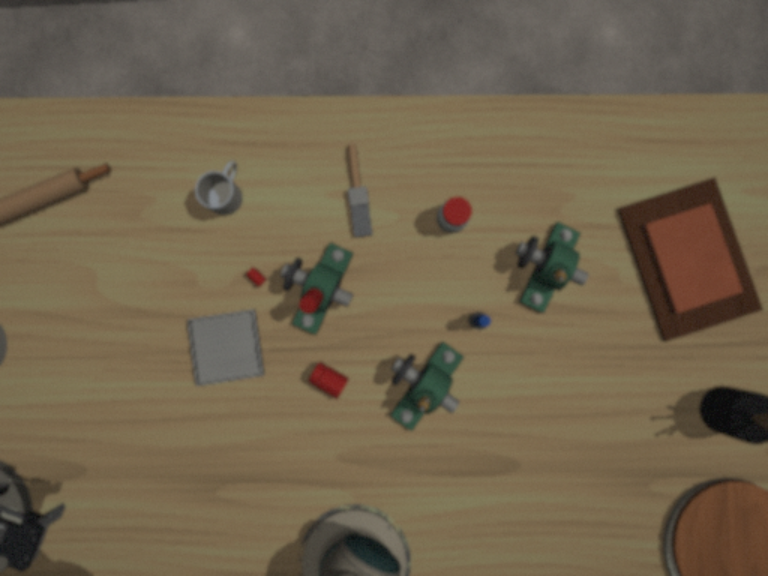

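View pics/side0.png

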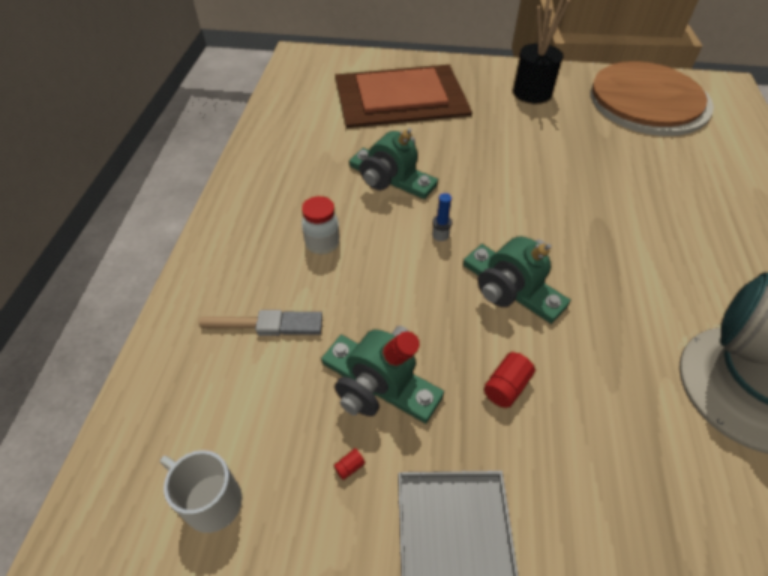

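Candidates (768×576 top view):
- **Blocks:** the green ones are at (320,288), (427,387) and (552,268). The one at (320,288) is farthest left (+y) and carries a cap.
- **Caps:** small at (256,277), large at (328,380) and mid-sized on the nipple at (311,300). The mid-sized one is meant.
- **Coupler, tray, brush:** the coupler is at (480,320), the tray at (226,347) and the brush at (360,190).
- **Mug and jar:** the mug is at (217,190) and the jar at (455,213).

```bash
cat > m.py <<'E'
from h import *
out={}
for n in("side","top"):
    z=np.load(f"{n}0.npz"); im,d,K,T=z["im"],z["d"],z["K"],z["T"]; W=pts(d,K,T)
    b,g,r=[im[...,i].astype(int) for i in range(3)]
    masks=dict(red=(r>80)&(g<r*0.42)&(b<r*0.5),green=(g>r*1.25)&(g>b*1.15)&(g>30),blue=(b>1.6*r)&(b>1.4*g)&(b>40))
    for k,m in masks.items():
        N,L,S,C=cv2.connectedComponentsWithStats(m.astype(np.uint8))
        for i in range(1,N):
            if S[i,4]<25: continue
            q=W[L==i]; q=q[~np.isnan(q[:,0])]
            print(n,k,C[i].round(1),S[i,4],"med",np.median(q,0).round(3),"z5-95",np.percentile(q[:,2],[5,95]).round(3))
            out[(n,k,i)]=q
    t=(abs(W[...,2]-0.004)<.006)&(abs(r-b)<25)&(r>60)
    # bench plane check
    q=W[abs(W[...,2])<.02]; print(n,"bench z",np.median(q[:,2]).round(4))
    # tray: gray
    gray=(abs(r-b)<28)&(r>70)&(W[...,2]<.03)&(W[...,2]>-.02)
    N,L,S,C=cv2.connectedComponentsWithStats(gray.astype(np.uint8))
    for i in range(1,N):
        if S[i,4]>300:
            P=W[L==i]; rr=cv2.minAreaRect(P[:,:2].astype(np.float32)*1000); print(n,"gray",C[i].round(),S[i,4],rr,np.median(P[:,2]).round(4))
a=cv2.imread("pics/side0.png")
s=np.load("side0.npz")["im"]; t=np.load("top0.npz")["im"]
c1=cv2.resize(s[200:330,205:365],(640,520),interpolation=cv2.INTER_CUBIC)
cv2.imwrite("pics/crop1.png",c1)
E
python3 m.py
```

```text
side red [211.5 139.3] 275 med [ 0.709 -0.206  0.089] z5-95 [0.083 0.091]
side red [267.2 231.2] 313 med [0.533 0.085 0.139] z5-95 [0.11  0.147]
side red [339.2 252.8] 723 med [0.376 0.061 0.044] z5-95 [0.02 0.05]
side red [232.6 309. ] 208 med [0.587 0.205 0.024] z5-95 [0.017 0.026]
side green [268.8 109.3] 737 med [ 0.576 -0.391  0.06 ] z5-95 [0.012 0.095]
side green [237.1 107.9] 47 med [ 0.681 -0.429  0.018] z5-95 [0.011 0.063]
side green [349.  183.1] 1272 med [ 0.348 -0.129  0.056] z5-95 [0.014 0.096]
side green [256.7 248.6] 1612 med [0.55  0.079 0.035] z5-95 [0.016 0.094]
side blue [295.4 139.2] 138 med [ 0.493 -0.251  0.075] z5-95 [0.043 0.096]
side bench z -0.0002
side gray [439.  81.] 485 ((23.7708740234375, -707.1265258789062), (143.9916229248047, 274.67657470703125), 88.45745849609375) 0.0122
side gray [191. 215.] 628 ((725.5341186523438, -15.584020614624023), (106.36205291748047, 39.209590911865234), 7.325840473175049) 0.0176
side gray [479. 263.] 2095 ((61.83538055419922, 9.086753845214844), (90.2176284790039, 204.942138671875), 6.399606227874756) 0.0125
side gray [135
[... 552 characters left out ...]
78. ] 790 med [ 0.598 -0.41   0.067] z5-95 [0.017 0.1  ]
top green [215.7 188.6] 659 med [0.577 0.051 0.074] z5-95 [0.017 0.095]
top green [285.7 257. ] 827 med [ 0.367 -0.158  0.073] z5-95 [0.017 0.1  ]
top blue [321.3 213.4] 50 med [ 0.494 -0.257  0.094] z5-95 [0.068 0.097]
top bench z -0.0001
top gray [239. 140.] 453 ((728.7785034179688, -16.056978225708008), (110.26287078857422, 45.55192565917969), 6.051525115966797) 0.0176
top gray [150. 231.] 2111 ((440.85931396484375, 268.0018310546875), (143.0288543701172, 150.8968505859375), 8.761161804199219) 0.0037
top gray [237. 356.] 1452 ((45.64214324951172, -0.1146392822265625), (235.41062927246094, 141.1416778564453), 87.80915832519531) 0.011
```

View pics/crop1.png

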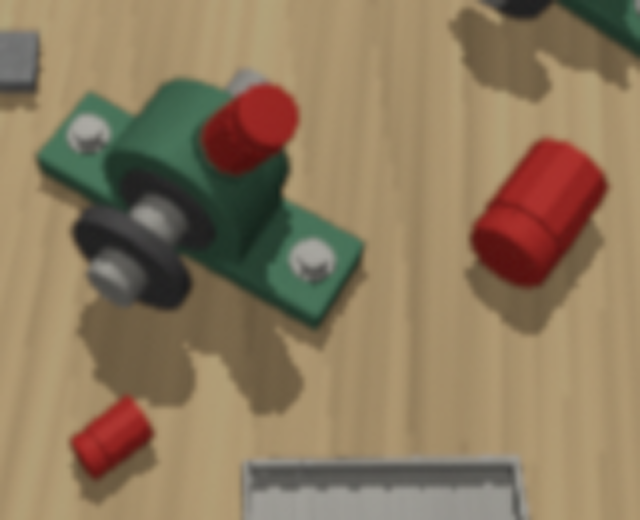

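The crop (side view) shows the mid-sized red cap on the leftmost block's nipple, with its top disc near crop (270,115). The small cap is at (112,437) and the big one at (540,212), both lying loose. Next I'll do the precise fits.

```bash
cat > fit.py <<'E'
from m import *
from scipy.optimize import least_squares
def cyl(P,rad,h,p0,a0,fixtilt=None):
    # p: center base(x,y,z) at closed-end; axis tilt,yaw. residual = signed distance of points to capped cylinder surface
    def f(x):
        c=x[:3]; th,ps=x[3],x[4]; a=np.array([np.sin(th)*np.cos(ps),np.sin(th)*np.sin(ps),np.cos(th)])
        v=P-c; s=v@a; r=np.linalg.norm(v-np.outer(s,a),axis=1)
        dr=r-rad; ds=s
        out=np.where((dr>0)&(ds>0),np.hypot(dr,ds),np.maximum(dr,ds))
        return out
    s=least_squares(f,[*p0,*a0],loss='soft_l1',f_scale=.0015,x_scale=[.01,.01,.01,.1,.1])
    return s.x,np.median(abs(f(s.x)))
def get(n,k,xy,rad):
    q=np.vstack([v for key,v in out.items() if key[0] in n and key[1]==k])
    return q[np.linalg.norm(q[:,:2]-xy,axis=1)<rad]
for n in (["side"],["top"],["side","top"]):
    P=get(n,"red",[.532,.08],.06)
    x,e=cyl(P,.017,.05,[.525,.075,.145],[.43,-2.9]); print("cap",n,x.round(4),"tilt",np.degrees(x[3]).round(1),"yaw",np.degrees(x[4]).round(1),e.round(5))
    a=np.array([np.sin(x[3])*np.cos(x[4]),np.sin(x[3])*np.sin(x[4]),np.cos(x[3])]); print("  nipple base",(x[:3]-.05*a).round(4))
    P=get(n,"blue",[.493,-.255],.06)
    x,e=cyl(P,.012,.06,[.493,-.257,.095],[.01,0]); print("coupler",n,x.round(4),e.round(5))
    for c,nm in(([.565,.06],"A"),([.35,-.14],"B")):
        P=get(n,"green",c,.15); F=P[(P[:,2]>.008)&(P[:,2]<.023)]
        print("foot",nm,n,len(F),cv2.minAreaRect(F[:,:2].astype(np.float32)*1000))
E
python3 fit.py | grep -E "^(cap|  nip|coup|foot)"
```

```text
cap ['side'] [ 0.5237  0.0799  0.1419  0.4512 -3.5279] tilt 25.9 yaw -202.1 0.00054
  nipple base [0.5439 0.0717 0.0969]
coupler ['side'] [ 0.4926 -0.2615  0.095   0.0025  0.0886] 0.00071
foot A ['side'] 750 ((562.5484619140625, 65.0012435913086), (53.78566360473633, 186.74490356445312), 65.02735137939453)
foot B ['side'] 513 ((357.1039733886719, -150.4537353515625), (54.28473663330078, 185.5902099609375), 53.535213470458984)
cap ['top'] [ 0.5247  0.0785  0.1417  0.456  -3.5232] tilt 26.1 yaw -201.9 0.00077
  nipple base [0.5451 0.0703 0.0968]
coupler ['top'] [ 0.4937 -0.2635  0.0954  0.0068  5.4744] 0.00082
foot A ['top'] 261 ((562.7333374023438, 61.48012161254883), (51.251747131347656, 184.3180389404297), 64.8612289428711)
foot B ['top'] 324 ((358.1437072753906, -153.56314086914062), (51.96859359741211, 183.87969970703125), 53.9319953918457)
cap ['side', 'top'] [ 0.5243  0.0795  0.142   0.4525 -3.5432] tilt 25.9 yaw -203.0 0.00069
  nipple base [0.5444 0.0709 0.097 ]
coupler ['side', 'top'] [ 0.4926 -0.2618  0.095  -0.0039  1.4874] 0.00081
foot A ['side', 'top'] 1011 ((562.3040771484375, 63.870513916015625), (55.79072952270508, 187.26718139648438), 65.13178253173828)
foot B ['side', 'top'] 837 ((357.87811279296875, -151.12445068359375), (54.333961486816406, 187.5902099609375), 53.43685531616211)
```

```bash
cat >> h.py <<'E'
AZ=np.radians(155.3); TH=np.radians(25)
A=np.array([np.sin(TH)*np.cos(AZ),np.sin(TH)*np.sin(AZ),np.cos(TH)])
NB=np.array([.5433,.0715,.0968]); TRAY=np.array([.442,.267,.004]); CP=np.array([.493,-.262,0])
def rot(axis_down,yaz):  # tool z, tool y azimuth (projected)
    z=axis_down/np.linalg.norm(axis_down); y=np.array([np.cos(yaz),np.sin(yaz),0]); y-=z*(y@z); y/=np.linalg.norm(y)
    return R.from_matrix(np.stack([np.cross(y,z),y,z],1))
YB=AZ-np.pi/2
RN=rot(-A,YB); RV=rot(np.array([0,0,-1.]),YB)
def delta(grasp,Rt):
    p,r,s=tcp(); t=grasp-Rt.apply([0,0,.078])
    print("t",round(s["time_s"],2),"shift",r.inv().apply(t-p).round(4),"rot",(r.inv()*Rt).as_rotvec().round(4),"F",s["wrist_force"].round(1),"w",round(s["grip_width"],4))
E
python3 -c "
from h import *
delta(NB+.1*A,RN); delta(NB+.03*A,RN)"
```

```text
t 0.1 shift [-0.4094 -0.3127  0.0442] rot [ 0.0149 -0.4363  0.0744] F [ 0.3 -0.8  0.1] w 0.0943
t 0.1 shift [-0.4389 -0.3148  0.1077] rot [ 0.0149 -0.4363  0.0744] F [ 0.3 -0.8  0.1] w 0.0943
```

```bash
python3 -m pendant '[[-0.41,-0.313,0.02,0.015,-0.436,0.074,0.07],[-0.41,-0.313,0.02,0.015,-0.436,0.074,0.07],[-0.41,-0.313,0.02,0.015,-0.436,0.074,0.07],[-0.41,-0.313,0.02,0.015,-0.436,0.074,0.07],[-0.41,-0.313,0.02,0.015,-0.436,0.074,0.07],[-0.41,-0.313,0.02,0.015,-0.436,0.074,0.07],[-0.41,-0.313,0.02,0.015,-0.436,0.074,0.07],[-0.41,-0.313,0.02,0.015,-0.436,0.074,0.07],[-0.41,-0.313,0.02,0.015,-0.436,0.074,0.07],[-0.41,-0.313,0.02,0.015,-0.436,0.074,0.07],[-0.41,-0.313,0.044,0.015,-0.436,0.074,0.07],[-0.41,-0.313,0.044,0.015,-0.436,0.074,0.07]]' 15; python3 -c "
from h import *
delta(NB+.1*A,RN); delta(NB+.03*A,RN)"
```

```text
time_s: 1.1
ee_pos: [0.466, 0.1172, 0.2644]
orientation: [3.139, 0.438, 2.71]
wrist_force: [0.2, 0.6, -0.7]
grip_width: 0.0699
t 1.1 shift [-0.0101 -0.0093  0.0116] rot [ 0.0026  0.0013 -0.0009] F [ 0.2  0.6 -0.7] w 0.0699
t 1.1 shift [-0.0101 -0.0094  0.0816] rot [ 0.0026  0.0013 -0.0009] F [ 0.2  0.6 -0.7] w 0.0699
```

```bash
python3 -m pendant '[[0,0,0,0,0,0,0.07],[0,0,0,0,0,0,0.07],[0,0,0,0,0,0,0.07]]'
python3 - <<'E'
from h import *
delta(NB+.1*A,RN); delta(NB+.03*A,RN)
im=snap("side")[0]; cv2.imwrite("pics/s1.png",cv2.resize(im[160:310,180:380],(800,600),interpolation=cv2.INTER_CUBIC))
E
```

```text
time_s: 1.35
ee_pos: [0.4651, 0.119, 0.2638]
orientation: [3.14, 0.435, 2.709]
wrist_force: [-0.2, -0.6, -0.5]
grip_width: 0.07
t 1.35 shift [-0.0119 -0.0105  0.0117] rot [ 0.0009 -0.0012 -0.0014] F [-0.2 -0.6 -0.5] w 0.07
t 1.35 shift [-0.0119 -0.0105  0.0817] rot [ 0.0009 -0.0012 -0.0014] F [-0.2 -0.6 -0.5] w 0.07
```

View pics/s1.png

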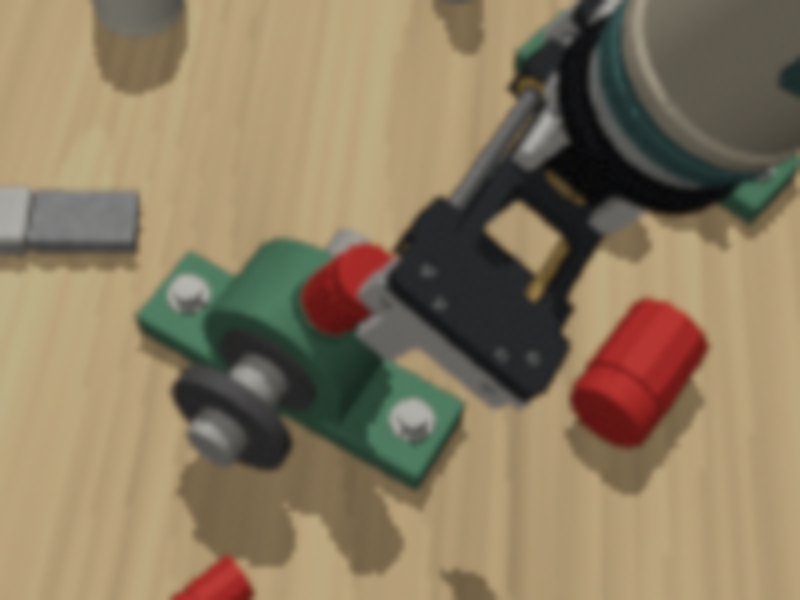

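The picture shows the open gripper above the cap's end (345,285), aligned with its axis and still about 12 mm short sideways. I'll correct that sideways first, then go down the axis and close.

```bash
python3 -m pendant '[[-0.012,-0.0105,0,0,0,0,0.07],[-0.012,-0.0105,0,0,0,0,0.07],[-0.012,-0.0105,0.025,0,0,0,0.07],[-0.012,-0.0105,0.05,0,0,0,0.07],[-0.012,-0.0105,0.07,0,0,0,0.07],[-0.012,-0.0105,0.082,0,0,0,0.07],[-0.012,-0.0105,0.082,0,0,0,0.07],[-0.012,-0.0105,0.082,0,0,0,0.07]]'; python3 -c "
from h import *
delta(NB+.03*A,RN)"
```

```text
time_s: 2.07
ee_pos: [0.5019, 0.0921, 0.1945]
orientation: [3.14, 0.435, 2.713]
wrist_force: [-0.2, 0.9, 0.4]
grip_width: 0.07
t 2.07 shift [-0.0006 -0.0014  0.    ] rot [ 0.002  -0.0013  0.0018] F [-0.2  0.9  0.4] w 0.07
```

```bash
python3 -m pendant '[[0,0,0,0,0,0,0.03],[0,0,0,0,0,0,0.03],[0,0,0,0,0,0,0.03],[0,0,0,0,0,0,0.03],[0,0,0,0,0,0,0.03],[0,0,0,0,0,0,0.03]]' 12; python3 -c "
from h import *
delta(NB+.03*A,RN)"
```

```text
time_s: 2.57
ee_pos: [0.5024, 0.0906, 0.1952]
orientation: [3.14, 0.437, 2.71]
wrist_force: [-0.9, -0.0, 1.6]
grip_width: 0.034
t 2.57 shift [ 0.0006 -0.0002  0.0002] rot [ 0.0018  0.0004 -0.0005] F [-0.9 -0.   1.6] w 0.034
```

Gripped at 34.0 mm with negligible side force. Pulling off along the axis.

```bash
python3 -m pendant '[[0,0,-0.01,0,0,0,0.03],[0,0,-0.03,0,0,0,0.03],[0,0,-0.055,0,0,0,0.03],[0,0,-0.08,0,0,0,0.03],[0,0,-0.09,0,0,0,0.03],[0,0,-0.09,0,0,0,0.03]]' 12; python3 -c "
from h import *
delta(TRAY+[0,0,.1],RV);delta(TRAY+[0,0,.031],RV)"
```

```text
time_s: 3.07
ee_pos: [0.4681, 0.107, 0.2793]
orientation: [3.136, 0.441, 2.709]
wrist_force: [-0.1, -0.0, -1.4]
grip_width: 0.034
t 3.07 shift [0.1236 0.1341 0.0501] rot [5.300e-03 4.406e-01 1.000e-04] F [-0.1 -0.  -1.4] w 0.034
t 3.07 shift [0.153  0.1337 0.1125] rot [5.300e-03 4.406e-01 1.000e-04] F [-0.1 -0.  -1.4] w 0.034
```

```bash
python3 -m pendant '[[0.124,0.134,0.05,0.005,0.44,0,0.03],[0.124,0.134,0.05,0.005,0.44,0,0.03],[0.124,0.134,0.05,0.005,0.44,0,0.03],[0.124,0.134,0.05,0.005,0.44,0,0.03],[0.124,0.134,0.05,0.005,0.44,0,0.03],[0.124,0.134,0.05,0.005,0.44,0,0.03],[0.124,0.134,0.05,0.005,0.44,0,0.03],[0.124,0.134,0.05,0.005,0.44,0,0.03],[0.124,0.134,0.05,0.005,0.44,0,0.03]]'
python3 - <<'E'
from h import *
delta(TRAY+[0,0,.031],RV)
im=snap("side")[0]; im2=snap("top")[0]; cv2.imwrite("pics/s2.png",np.hstack([cv2.resize(im[200:384,180:400],(440,368)),cv2.resize(im2[150:302,60:242],(360,301)).copy() if 0 else cv2.resize(im2[150:300,80:227],(360,368))]))
E
```

```text
time_s: 3.82
ee_pos: [0.4411, 0.2654, 0.1794]
orientation: [-3.138, -0.003, 2.709]
wrist_force: [-0.9, 0.7, -0.1]
grip_width: 0.034
t 3.82 shift [-0.0004  0.002   0.0664] rot [-0.0032 -0.0027 -0.0013] F [-0.9  0.7 -0.1] w 0.034
```

View pics/s2.png

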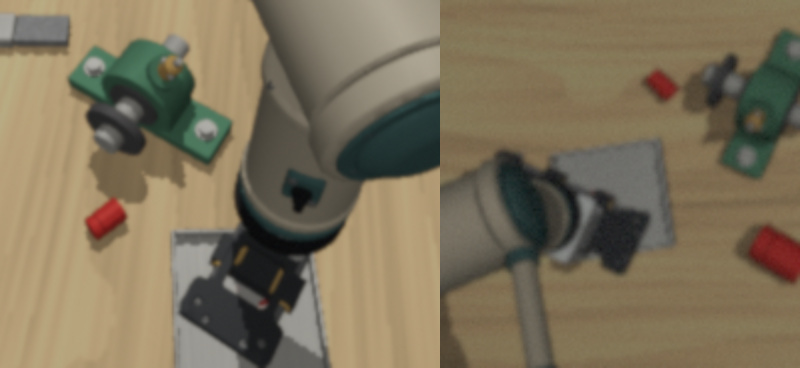

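The cap has left the nipple (brass now visible at (170,70) left), and the gripper is over the tray. Lowering until it touches.

```bash
python3 -m pendant '[[0,0.002,0.03,0,0,0,0.03],[0,0.002,0.052,0,0,0,0.03],[0,0.002,0.058,0,0,0,0.03],[0,0.002,0.061,0,0,0,0.03],[0,0.002,0.063,0,0,0,0.03],[0,0.002,0.063,0,0,0,0.03]]'; python3 -m pendant '[[0,0,0.001,0,0,0,0.03],[0,0,0.0015,0,0,0,0.03],[0,0,0.0015,0,0,0,0.03]]'
```

```text
time_s: 4.42
ee_pos: [0.442, 0.2681, 0.1167]
orientation: [-3.139, -0.003, 2.709]
wrist_force: [-0.4, -0.6, -0.5]
grip_width: 0.034
time_s: 4.67
ee_pos: [0.4417, 0.2682, 0.115]
orientation: [-3.139, -0.003, 2.71]
wrist_force: [0.7, 0.4, -1.2]
grip_width: 0.0337
```

```bash
python3 -m pendant '[[0,0,0.001,0,0,0,0.03],[0,0,0.002,0,0,0,0.03],[0,0,0.002,0,0,0,0.03],[0,0,0.002,0,0,0,0.03]]';python3 -m pendant '[[0,0,0.001,0,0,0,0.03],[0,0,0.0015,0,0,0,0.03],[0,0,0.0015,0,0,0,0.03]]'
```

```text
time_s: 5.0
ee_pos: [0.4414, 0.2682, 0.1124]
orientation: [-3.138, -0.004, 2.71]
wrist_force: [-0.2, 0.5, -0.2]
grip_width: 0.0342
time_s: 5.25
ee_pos: [0.4414, 0.2681, 0.1122]
orientation: [-3.139, -0.003, 2.71]
wrist_force: [-2.6, -0.7, 10.4]
grip_width: 0.0336
```

Contact at 10 N. Easing off, opening and retreating.

```bash
python3 -m pendant '[[0,0,-0.001,0,0,0,0.034],[0,0,-0.001,0,0,0,0.045],[0,0,-0.001,0,0,0,0.06],[0,0,-0.001,0,0,0,0.06],[0,0,-0.001,0,0,0,0.06],[0,0,-0.001,0,0,0,0.06],[0,0,-0.02,0,0,0,0.06],[0,0,-0.06,0,0,0,0.06],[0,0,-0.1,0,0,0,0.06],[0,0,-0.13,0,0,0,0.06],[0,0,-0.13,0,0,0,0.06]]'
python3 - <<'E'
from h import *
CPg=CP+[0,0,.057]
delta(CPg+[0,0,.14],RV);delta(CPg,RV); print(bot.get_state()["q"].round(2))
E
```

```text
time_s: 6.17
ee_pos: [0.445, 0.2697, 0.2471]
orientation: [3.136, 0.005, 2.71]
wrist_force: [1.0, -0.5, 0.6]
grip_width: 0.0603
t 6.17 shift [-0.2662 -0.4626 -0.0295] rot [ 0.0061  0.0046 -0.0005] F [ 1.  -0.5  0.6] w 0.0603
t 6.17 shift [-0.2656 -0.4635  0.1105] rot [ 0.0061  0.0046 -0.0005] F [ 1.  -0.5  0.6] w 0.0603
[ 0.41  0.23  1.71  0.    1.19 -0.73]
```

```bash
python3 -m pendant '[[-0.02,-0.04,-0.04,0,0,0,0.06],[-0.266,-0.463,-0.04,0,0,0,0.06],[-0.266,-0.463,-0.04,0,0,0,0.06],[-0.266,-0.463,-0.04,0,0,0,0.06],[-0.266,-0.463,-0.04,0,0,0,0.06],[-0.266,-0.463,-0.04,0,0,0,0.06],[-0.266,-0.463,-0.04,0,0,0,0.06],[-0.266,-0.463,-0.04,0,0,0,0.06],[-0.266,-0.463,-0.04,0,0,0,0.06],[-0.266,-0.463,-0.04,0,0,0,0.06],[-0.266,-0.463,-0.04,0,0,0,0.06],[-0.266,-0.463,-0.04,0,0,0,0.06]]'; python3 -m pendant '[[0,0,0,0,0,0,0.06],[0,0,0,0,0,0,0.06]]'
python3 - <<'E'
from h import *
CPg=CP+[0,0,.057]
delta(CPg+[0,0,.06],RV);delta(CPg,RV); print(bot.get_state()["q"].round(2))
im=snap("side")[0]; im2=snap("top")[0]; cv2.imwrite("pics/s3.png",np.hstack([cv2.resize(im[200:384,180:400],(440,368)),cv2.resize(im2[150:300,80:227],(360,368))]))
np.savez("s3.npz",im=im,im2=im2)
E
```

```text
time_s: 7.17
ee_pos: [0.4853, -0.2209, 0.2794]
orientation: [-3.139, -0.005, 2.709]
wrist_force: [1.5, -0.2, -0.1]
grip_width: 0.0599
time_s: 7.33
ee_pos: [0.4856, -0.2209, 0.279]
orientation: [-3.139, -0.006, 2.706]
wrist_force: [-0.0, 0.6, -0.7]
grip_width: 0.0598
t 7.33 shift [-0.0246 -0.0339  0.084 ] rot [-0.003  -0.0057 -0.0046] F [-0.   0.6 -0.7] w 0.0598
t 7.33 shift [-0.0249 -0.0337  0.144 ] rot [-0.003  -0.0057 -0.0046] F [-0.   0.6 -0.7] w 0.0598
[-0.56  0.23  1.63 -0.    1.29 -1.69]
```

View pics/s3.png

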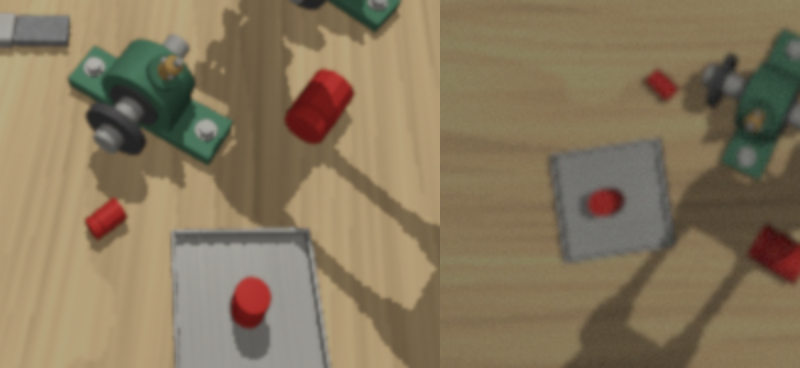

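The cap stands upright near the tray's middle (250,300 left; 605,202 right). Now down to the coupler.

```bash
python3 -m pendant '[[-0.025,-0.034,0.02,-0.003,-0.006,-0.005,0.06],[-0.025,-0.034,0.03,-0.003,-0.006,-0.005,0.06],[-0.025,-0.034,0.07,-0.003,-0.006,-0.005,0.06],[-0.025,-0.034,0.1,-0.003,-0.006,-0.005,0.06],[-0.025,-0.034,0.125,-0.003,-0.006,-0.005,0.06],[-0.025,-0.034,0.142,-0.003,-0.006,-0.005,0.06],[-0.025,-0.034,0.142,-0.003,-0.006,-0.005,0.06],[-0.025,-0.034,0.142,-0.003,-0.006,-0.005,0.06]]'; python3 -c "
from h import *
delta(CP+[0,0,.057],RV)"
```

```text
time_s: 8.1
ee_pos: [0.4934, -0.2585, 0.1378]
orientation: [3.141, -0.0, 2.717]
wrist_force: [0.5, -0.3, -0.2]
grip_width: 0.0601
t 8.1 shift [-0.0011 -0.0033  0.0028] rot [ 0.0003 -0.0003  0.0065] F [ 0.5 -0.3 -0.2] w 0.0601
```

```bash
python3 -m pendant '[[-0.001,-0.003,0.002,0,0,0.006,0.06],[-0.001,-0.003,0.002,0,0,0.006,0.06],[-0.001,-0.003,0.002,0,0,0.006,0.02],[-0.001,-0.003,0.002,0,0,0.006,0.02],[-0.001,-0.003,0.002,0,0,0.006,0.02],[-0.001,-0.003,0.002,0,0,0.006,0.02],[-0.001,-0.003,0.002,0,0,0.006,0.02],[-0.001,-0.003,0.002,0,0,0.006,0.02],[-0.001,-0.003,0.002,0,0,0.006,0.02]]' 40; python3 -c "
from h import *
delta(CP+[0,0,.057],RV)"
```

```text
time_s: 8.85
ee_pos: [0.4934, -0.2635, 0.1365]
orientation: [-3.142, 0.002, 2.709]
wrist_force: [0.2, 1.3, 1.6]
grip_width: 0.0233
t 8.85 shift [0.001  0.0012 0.0014] rot [-0.      0.0024 -0.0019] F [0.2 1.3 1.6] w 0.0233
```

Gripped at about 23.5 mm, with the mouth 136.5 mm ahead of the TCP. Lifting and going above the nipple.

```bash
sed -i 's/^NB=.*/&\nMO=.1365\ndef dm(m,Rt): delta(m-Rt.apply([0,0,MO-.078]),Rt)/' h.py; python3 -m pendant '[[0,0,-0.02,0,0,0,0.02],[0,0,-0.06,0,0,0,0.02],[0,0,-0.1,0,0,0,0.02],[0,0,-0.14,0,0,0,0.02],[0,0,-0.17,0,0,0,0.02],[0,0,-0.17,0,0,0,0.02]]' 50; python3 -c "
from h import *
dm(NB+.06*A,RN)"
```

```text
time_s: 9.35
ee_pos: [0.4951, -0.265, 0.3129]
orientation: [-3.139, 0.015, 2.709]
wrist_force: [0.7, -0.4, -1.8]
grip_width: 0.0236
t 9.35 shift [0.1809 0.3256 0.0345] rot [-0.0032 -0.4217 -0.0009] F [ 0.7 -0.4 -1.8] w 0.0236
```

```bash
python3 -m pendant '[[0.181,0.326,0,0,-0.42,0,0.02],[0.181,0.326,0,0,-0.42,0,0.02],[0.181,0.326,0,0,-0.42,0,0.02],[0.181,0.326,0,0,-0.42,0,0.02],[0.181,0.326,0,0,-0.42,0,0.02],[0.181,0.326,0,0,-0.42,0,0.02],[0.181,0.326,0,0,-0.42,0,0.02],[0.181,0.326,0,0,-0.42,0,0.02],[0.181,0.326,0.02,0,-0.42,0,0.02],[0.181,0.326,0.034,0,-0.42,0,0.02],[0.181,0.326,0.034,0,-0.42,0,0.02]]' 50; python3 -m pendant '[[0,0,0,0,0,0,0.02],[0,0,0,0,0,0,0.02],[0,0,0,0,0,0,0.02]]'
python3 - <<'E'
from h import *
dm(NB+.06*A,RN)
for n,(a,b,c,d) in dict(side=(150,300,190,350),top=(130,250,150,278)).items():
    im,de,K,T,_=snap(n); np.savez(f"h_{n}.npz",im=im,d=de,K=K,T=T)
    cr=cv2.resize(im[a:b,c:d],(400,375),interpolation=cv2.INTER_CUBIC); globals()[n]=cr
cv2.imwrite("pics/s4.png",np.hstack([side,top]))
E
```

```text
time_s: 10.27
ee_pos: [0.4619, 0.1104, 0.2667]
orientation: [-3.134, 0.413, 2.717]
wrist_force: [-1.5, -0.9, -3.2]
grip_width: 0.0236
time_s: 10.52
ee_pos: [0.4659, 0.1072, 0.2723]
orientation: [-3.141, 0.423, 2.707]
wrist_force: [0.2, 0.0, -2.8]
grip_width: 0.0234
t 10.52 shift [-0.003  -0.0001 -0.0015] rot [-0.0017 -0.0134 -0.0035] F [ 0.2  0.  -2.8] w 0.0234
```

View pics/s4.png

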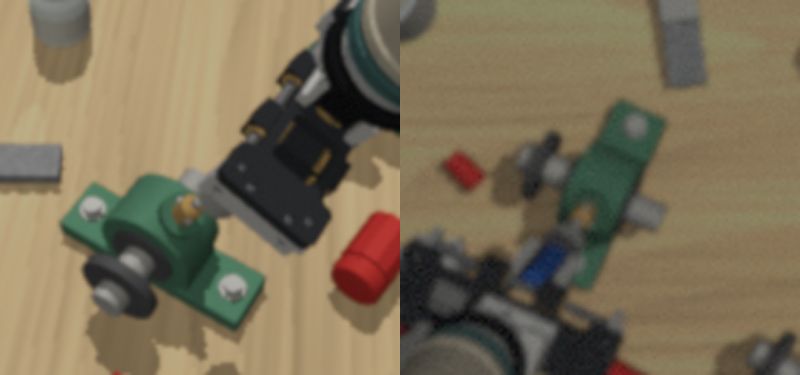

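```bash
cat > rel.py <<'E'
from h import *
from scipy.optimize import least_squares
ex=RN.apply([1,0,0]); ey=RN.apply([0,1,0])
def latfit(P,rad,a,x0,ex,ey,o):
    f=lambda x:np.hypot((P-o)@ex-x[0],(P-o)@ey-x[1])-rad
    s=least_squares(f,x0,loss='soft_l1',f_scale=.001); return s.x,np.median(abs(f(s.x)))
for n in("side","top"):
    z=np.load(f"h_{n}.npz"); im,d,K,T=z["im"],z["d"],z["K"],z["T"]; W=pts(d,K,T)
    b,g,r=[im[...,i].astype(int) for i in range(3)]
    V=W-NB; h=V@A; lat=np.linalg.norm(V-h[...,None]*A,axis=-1)
    m=(r>1.4*b)&(r>60)&(h>.004)&(h<.024)&(lat<.016)
    print(n,"brass",m.sum(),*(latfit(W[m],.0102,A,[0,0],ex,ey,NB) if m.sum()>15 else ["-"]))
    p,rt,s=tcp(); o=p; tx,ty,tz=rt.as_matrix().T
    q=(W-p); l=np.hypot(q@tx,q@ty); dz=q@tz
    mb=(b>1.5*r)&(b>1.3*g)&(b>35)&(l<.03)
    print("  blue",mb.sum(), *(latfit(W[mb],.012,tz,[0,0],tx,ty,p) if mb.sum()>10 else ["-"]), np.percentile(dz[mb],[5,95]).round(3) if mb.sum() else "")
    mh=(l<.025)&(dz>.109)&(dz<.135)
    print("  head",mh.sum(), *(latfit(W[mh],.017,tz,[0,0],tx,ty,p) if mh.sum()>10 else ["-"]), np.nanpercentile(dz[(l<.022)&(dz>.1)&(dz<.16)],[5,98]).round(3) if mh.sum() else "")
E
python3 rel.py
```

```text
side brass 56 [ 0.00057693 -0.00041202] 0.0005879326359101763
  blue 0 - 
  head 75 [2.14197667e-03 6.23692709e-05] 0.00026669668776638233 [0.116 0.159]
top brass 24 [-6.46529716e-04  3.67304551e-05] 0.0006333617565206758
  blue 103 [ 0.00127132 -0.00070164] 0.0006627104444907085 [0.041 0.093]
  head 44 [ 0.00050874 -0.00038165] 0.00034665345017738554 [0.101 0.137]
```

The nipple fits agree with the model to 0.6 mm. The coupler sits about +1.4 mm along tool x from the tool axis, so I'll compensate for that and align.

```bash
python3 -m pendant '[[-0.0044,0,-0.0015,-0.002,-0.013,-0.0035,0.02],[-0.0044,0,-0.0015,-0.002,-0.013,-0.0035,0.02],[-0.0044,0,0.01,-0.002,-0.013,-0.0035,0.02],[-0.0044,0,0.018,-0.002,-0.013,-0.0035,0.02],[-0.0044,0,0.022,-0.002,-0.013,-0.0035,0.02],[-0.0044,0,0.022,-0.002,-0.013,-0.0035,0.02],[-0.0044,0,0.022,-0.002,-0.013,-0.0035,0.02]]'
python3 - <<'E'
from h import *
dm(NB-.0014*RN.apply([1,0,0]),RN)
E
```

```text
time_s: 11.2
ee_pos: [0.4773, 0.1028, 0.2532]
orientation: [-3.141, 0.435, 2.713]
wrist_force: [0.4, -0.2, -2.2]
grip_width: 0.0232
t 11.2 shift [-0.0016 -0.0008  0.0361] rot [ 0.0004 -0.0017  0.0021] F [ 0.4 -0.2 -2.2] w 0.0232
```

```bash
python3 -m pendant '[[-0.0013,-0.0006,0,0,0,0,0.02],[-0.0013,-0.0006,0.005,0,0,0,0.02],[-0.0013,-0.0006,0.01,0,0,0,0.02],[-0.0013,-0.0006,0.014,0,0,0,0.02],[-0.0013,-0.0006,0.017,0,0,0,0.02],[-0.0013,-0.0006,0.017,0,0,0,0.02],[-0.0013,-0.0006,0.017,0,0,0,0.02]]'
python3 - <<'E'
from h import *
dm(NB-.0014*RN.apply([1,0,0]),RN)
for n in("side","top"):
    im,de,K,T,_=snap(n); np.savez(f"h_{n}.npz",im=im,d=de,K=K,T=T)
import rel
E
```

```text
time_s: 11.78
ee_pos: [0.4846, 0.0988, 0.2383]
orientation: [-3.141, 0.435, 2.713]
wrist_force: [0.2, -0.3, -1.7]
grip_width: 0.0234
t 11.78 shift [-0.0004 -0.0003  0.0191] rot [ 0.0005 -0.0018  0.0022] F [ 0.2 -0.3 -1.7] w 0.0234
side brass 0 -
  blue 0 - 
  head 31 [ 0.00251953 -0.00024771] 0.0003445287326987595 [0.126 0.159]
top brass 0 -
  blue 95 [ 0.00114689 -0.00111001] 0.0009181866047265272 [0.041 0.095]
  head 42 [ 0.00048366 -0.00045248] 0.00042074042026198424 [0.101 0.16 ]
```

Alignment is good and no side force so far. Pressing on gently in steps.

```bash
python3 -m pendant '[[0,0,0.002,0,0,0,0.02],[0,0,0.004,0,0,0,0.02],[0,0,0.006,0,0,0,0.02],[0,0,0.006,0,0,0,0.02]]'; python3 -m pendant '[[0,0,0.002,0,0,0,0.02],[0,0,0.004,0,0,0,0.02],[0,0,0.004,0,0,0,0.02]]'
python3 - <<'E'
from h import *
dm(NB-.0014*RN.apply([1,0,0]),RN); print(RN.inv().apply(bot.get_state()["wrist_force"]))
E
```

```text
time_s: 12.22
ee_pos: [0.4872, 0.0978, 0.233]
orientation: [-3.142, 0.435, 2.713]
wrist_force: [0.7, -0.2, -2.4]
grip_width: 0.0232
time_s: 12.47
ee_pos: [0.4888, 0.0969, 0.2298]
orientation: [-3.141, 0.436, 2.713]
wrist_force: [-0.1, -2.3, -0.1]
grip_width: 0.0233
t 12.47 shift [ 0.0003 -0.0004  0.0094] rot [ 0.0009 -0.0003  0.0024] F [-0.1 -2.3 -0.1] w 0.0233
[-0.79234261 -2.1623965   0.46928661]
```

```bash
python3 -m pendant '[[0,-0.0005,0.001,0,0,0,0.02],[0,-0.0005,0.003,0,0,0,0.02],[0,-0.0005,0.004,0,0,0,0.02],[0,-0.0005,0.004,0,0,0,0.02]]'; python3 -m pendant '[[0,0,0.001,0,0,0,0.02],[0,0,0.002,0,0,0,0.02],[0,0,0.003,0,0,0,0.02],[0,0,0.003,0,0,0,0.02]]' 55
python3 - <<'E'
from h import *
dm(NB-.0014*RN.apply([1,0,0]),RN); print(RN.inv().apply(bot.get_state()["wrist_force"]))
E
```

```text
time_s: 12.8
ee_pos: [0.4903, 0.096, 0.2261]
orientation: [3.141, 0.436, 2.713]
wrist_force: [1.2, -0.3, 2.2]
grip_width: 0.0232
time_s: 13.13
ee_pos: [0.4915, 0.0955, 0.2234]
orientation: [3.141, 0.436, 2.713]
wrist_force: [0.1, -0.7, 3.2]
grip_width: 0.0233
t 13.13 shift [ 0.0003 -0.0002  0.0024] rot [ 0.0016 -0.0002  0.0023] F [ 0.1 -0.7  3.2] w 0.0233
[-1.73793459 -0.57004522 -2.75855304]
```

```bash
python3 -m pendant '[[0,0,0.001,0,0,0,0.02],[0,0,0.002,0,0,0,0.02],[0,0,0.002,0,0,0,0.02],[0,0,0.002,0,0,0,0.02]]'; python3 -m pendant '[[0,0,0.001,0,0,0,0.02],[0,0,0.0015,0,0,0,0.02],[0,0,0.0015,0,0,0,0.02]]'
python3 - <<'E'
from h import *
dm(NB-.0014*RN.apply([1,0,0]),RN); print(RN.inv().apply(bot.get_state()["wrist_force"]))
E
```

```text
time_s: 13.47
ee_pos: [0.4921, 0.0953, 0.2221]
orientation: [3.141, 0.436, 2.713]
wrist_force: [-2.1, 0.8, 7.7]
grip_width: 0.0233
time_s: 13.72
ee_pos: [0.4925, 0.0951, 0.2211]
orientation: [3.14, 0.437, 2.712]
wrist_force: [-3.8, 0.9, 9.8]
grip_width: 0.0232
t 13.72 shift [ 0.0004 -0.0002 -0.0001] rot [0.0019 0.0002 0.0015] F [-3.8  0.9  9.8] w 0.0232
[ -0.72395061  -0.72723136 -10.52931237]
```

```bash
python3 -m pendant '[[0,0,0.001,0,0,0,0.02],[0,0,0.001,0,0,0,0.02],[0,0,0.001,0,0,0,0.02]]' 58; python3 -m pendant '[[0,0,0.001,0,0,0,0.02],[0,0,0.001,0,0,0,0.02],[0,0,0.001,0,0,0,0.02]]'
python3 - <<'E'
from h import *
dm(NB-.0014*RN.apply([1,0,0]),RN); print(RN.inv().apply(bot.get_state()["wrist_force"]))
E
```

```text
time_s: 13.97
ee_pos: [0.4925, 0.0951, 0.2211]
orientation: [3.14, 0.437, 2.712]
wrist_force: [-9.3, 2.7, 18.5]
grip_width: 0.0238
time_s: 14.22
ee_pos: [0.4925, 0.095, 0.221]
orientation: [3.14, 0.437, 2.711]
wrist_force: [-14.2, 4.6, 26.1]
grip_width: 0.0235
t 14.22 shift [ 0.0003 -0.0001 -0.0003] rot [0.0024 0.0009 0.0008] F [-14.2   4.6  26.1] w 0.0235
[  2.41569792  -1.77045909 -29.87476873]
```

Hard stop: the TCP no longer moves while the axial force climbs to 30 N, at the predicted home depth (within 0.3 mm). Easing to about 22 N, then checking.

```bash
python3 -m pendant '[[0,0,-0.0007,0,0,0,0.02],[0,0,-0.0007,0,0,0,0.02],[0,0,-0.0007,0,0,0,0.02],[0,0,-0.0007,0,0,0,0.02],[0,0,-0.0007,0,0,0,0.02],[0,0,-0.0007,0,0,0,0.02]]'
python3 - <<'E'
from h import *
dm(NB-.0014*RN.apply([1,0,0]),RN); print(RN.inv().apply(bot.get_state()["wrist_force"]))
for n,(a,b,c,d) in dict(side=(190,384,190,396),top=(150,270,110,238)).items():
    im,de,K,T,_=snap(n); np.savez(f"h_{n}.npz",im=im,d=de,K=K,T=T)
    cr=cv2.resize(im[a:b,c:d],(400,375),interpolation=cv2.INTER_CUBIC); globals()[n]=cr
    if n=="top":
        W=pts(de,K,T); b,g,r=[im[...,i].astype(int) for i in range(3)]; m=(r>80)&(g<r*.42)&(np.linalg.norm(W[...,:2]-TRAY[:2],axis=-1)<.06); print("cap top",np.median(W[m],0))
cv2.imwrite("pics/s5.png",np.hstack([side,top]))
import rel
E
```

```text
time_s: 14.72
ee_pos: [0.4925, 0.095, 0.221]
orientation: [3.14, 0.437, 2.712]
wrist_force: [-10.7, 3.6, 19.8]
grip_width: 0.0233
t 14.72 shift [ 0.0003 -0.0001 -0.0002] rot [0.0023 0.0007 0.0011] F [-10.7   3.6  19.8] w 0.0233
[  1.81535367  -1.24735191 -22.69184864]
cap top [0.44168887 0.26804987 0.05342847]
side brass 0 -
  blue 0 - 
  head 18 [0.00125654 0.00012776] 0.00027106646218175677 [0.13 0.15]
top brass 0 -
  blue 86 [ 0.00110166 -0.00084528] 0.0007389248033400735 [0.039 0.094]
  head 42 [ 0.00023689 -0.00040861] 0.00040437421862928556 [0.101 0.151]
```

View pics/s5.png

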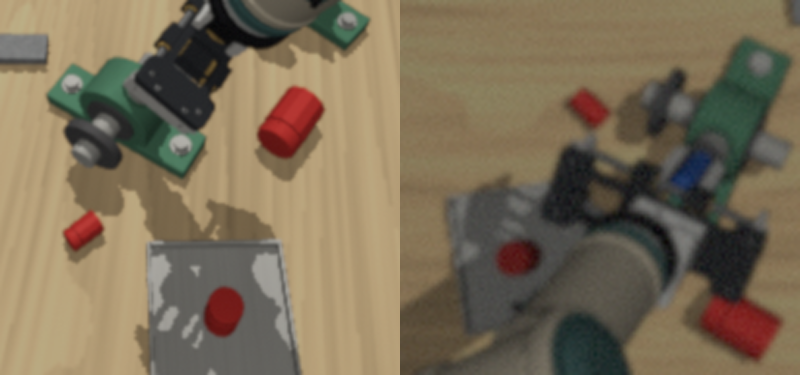

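The coupler is seated on the boss (690,170 right) with no brass showing. The cap stands in the tray (225,310 left), its top 53 mm up and centred. Handing in.

```bash
python3 -c "
from h import *
order.job_done()"
```

```text
the job is handed in; nothing more can be done
```

I stood the dust cap upright in the tray, pressed the coupler fully home on the nipple, and handed the job in at about 15 s while still gripping and pushing. The hand-in gave no verdict.

**Cap:** its top measured 53 mm above the bench (54 mm expected if it stands on the tray floor). It is within about 1 mm of my estimate of the tray's centre, and it looked upright.

**Coupler:** the axial force rose to 30 N with no further movement, and I eased it to about 23 N to hold. The tool stopped within 0.3 mm of the predicted home depth and within 0.003 rad of my estimated nipple axis. The grip was about 23.3 mm wide at a 58 N setting.

**Not confirmed:**
- I could not read the spring pin directly, and I saw no distinct drop in force when the latches snapped. That it is home rests on the depth and the hard stop.
- The two cameras disagreed by about 1 to 1.5 mm on where the coupler sat sideways in the fingers.
- I did not measure the jar, mug and brush again at the end. No move went near them.

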